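# Put the microscope lenses back on their rail in order of height

## Task

Stand the four loose microscope lenses on the pads of the lens rail, one to a pad and each centred on its pad, in order of height: the tallest on the pad next to the tall end post with the ball, then ever shorter along the rail, the shortest at the far end. They are glass, so keep them upright and set them down gently without dropping them, and leave the spray can standing where it is.

Things in the scene. Friction and masses are not known exactly. Their poses are not given: they have to be found in the camera images.
- lens_78: Tallest of four microscope lens barrels: plain upright black cylinder, 48 mm diameter, 78 mm tall, 200 g (varies by up to 30 %), aluminium collar at the foot and greenish glass on top. Stands loose on the mat. Origin: centre of its underside; z along its axis, up.
- lens_64: Second tallest of four microscope lens barrels: plain upright black cylinder, 42 mm diameter, 64 mm tall, 150 g (varies by up to 30 %), aluminium collar at the foot and greenish glass on top. Stands loose on the mat. Origin: centre of its underside; z along its axis, up.
- lens_50: Third tallest of four microscope lens barrels: plain upright black cylinder, 36 mm diameter, 50 mm tall, 100 g (varies by up to 30 %), aluminium collar at the foot and greenish glass on top. Stands loose on the mat. Origin: centre of its underside; z along its axis, up.
- lens_36: Shortest of four microscope lens barrels: plain upright black cylinder, 30 mm diameter, 36 mm tall, 60 g (varies by up to 30 %), aluminium collar at the foot and greenish glass on top. Stands loose on the mat. Origin: centre of its underside; z along its axis, up.
- pad_a: First pad, counted from the rail's right end (-y side) to its left, of four alike round pads, grey with a black rim, 60 mm diameter, 2 mm thick, 85 mm apart centre to centre in one straight row on a fixed aluminium rail (80 x 430 mm, 8 mm thick, on a 3 mm blue mat). Origin: centre of the pad's underside, on the rail's top, so lenses stand 2 mm above it. Its y axis runs along the row towards the next pad to the left, x across the rail away from the robot, z up. Fixed.
- pad_b: Second pad, counted from the rail's right end (-y side) to its left, of four alike round pads, grey with a black rim, 60 mm diameter, 2 mm thick, 85 mm apart centre to centre in one straight row on a fixed aluminium rail (80 x 430 mm, 8 mm thick, on a 3 mm blue mat). Origin: centre of the pad's underside, on the rail's top, so lenses stand 2 mm above it. Its y axis runs along the row towards the next pad to the left, x across the rail away from the robot, z up. Fixed.
- pad_c: Third pad, counted from the rail's right end (-y side) to its left, of four alike round pads, grey with a black rim, 60 mm diameter, 2 mm thick, 85 mm apart centre to centre in one straight row on a fixed aluminium rail (80 x 430 mm, 8 mm thick, on a 3 mm blue mat). Origin: centre of the pad's underside, on the rail's top, so lenses stand 2 mm above it. Its y axis runs along the row towards the next pad to the left, x across the rail away from the robot, z up. Fixed.
- pad_d: Fourth pad, counted from the rail's right end (-y side) to its left, of four alike round pads, grey with a black rim, 60 mm diameter, 2 mm thick, 85 mm apart centre to centre in one straight row on a fixed aluminium rail (80 x 430 mm, 8 mm thick, on a 3 mm blue mat). Origin: centre of the pad's underside, on the rail's top, so lenses stand 2 mm above it. Its y axis runs along the row towards the next pad to the left, x across the rail away from the robot, z up. Fixed.
- post: Fixed tall end post of the lens rail: a 14 mm steel rod with a 28 mm black ball on top, 80 mm tall in all. It stands on the row's line, 67 mm beyond the centre of one of the two outer pads, at either end from start to start; the other end has only a steel stub 10 mm high. Origin: centre of its foot, on the rail's top.
- spray_can: Bystander: aluminium spray can with a brass band and white cap, 52 mm diameter, 147 mm tall, standing loose at one side of the work, beyond one end of the rail. (A white bottle, 48 mm diameter, 101 mm tall, stands likewise at the other side, and a 160 mm screwdriver lies beyond the rail.) Origin: centre of its underside.
There are look-alikes about, which are no part of the job. What is shaped like the lens_50 but blue is not meant.

How it is judged:
By the outcome, as a careful person would: the job done as asked, in the order asked, and still so for the second after the job is handed in, with the robot touching nothing.
It also fails if it takes over 90 s, if anything falls off the work surface, if the arm or the gripper's body presses on something with over 40 N, if the wrist force passes 120 N, or if a joint passes its speed limit or range.

## Robot

A 6-joint arm with a two-finger parallel gripper is mounted at the origin on the work surface. World frame = base frame: x ahead of the robot, y to its left, z up, the work surface at z = 0. Lengths are in m, angles in rad, forces in N, time in s.
With the tool pointing down it reaches from about 0.4 to 0.825 m from the base axis. Payload 7 kg.
Tool frame: the origin (TCP) lies at the very end of the fingers, on their centre line; the grasp point (between the pads) lies 19 mm behind it (ctrl.grip_point_offset is the distance from the TCP to the grasp point, in m); z points along the fingers, y is the line along which they close (so a half turn about z gives the same grasp; the last joint's range is limited). The gripper opens to 88 mm and grips with 3 to 60 N. Pads are 19 mm wide; open, the fingers measure 130 mm over their backs; the gripper's body (78 mm by 193 mm) begins 47 mm behind the grasp point.
Start: joints at [-0.815, 0.359, 0.012, 0, -1.224, -0.288], TCP at [0.304, -0.602, 0.227] pointing down, gripper open.
Joint ranges: [-3.07, 3.07], [-1.43, 2.12], [-1.02, 1.25], [-3.03, 1.67], [-3.05, -0], [-3.03, 3.03]. Speed limits (rad/s): [2.39, 2.39, 3.01, 3.14, 3.14, 3.14].

## Interface

Orientations are given as a rotation vector (axis times angle).
In Python, from workcell import ctrl gives the robot as it stands.
- The arm moves only by the tool jog_arm, never from a script. Its argument "plan" is one flat list of numbers, 6 for each row, row after row: the shift along the tool's x, y, z in m, then the turn, a rotation vector about the tool's x, y, z in degrees. In form: [dx, dy, dz, rx, ry, rz, dx, dy, dz, rx, ry, rz, ...]. A call has 1 to 10 rows; each row is the pose to reach, as a shift and turn from the pose commanded when the call began, along the tool's axes at that moment; what a row does not reach only later rows make up. A row lasts 1/10 s, in which the tool goes at most 50 mm and 8.59 degrees, less where a joint would pass 70% of its speed; a pose out of reach is approached as far as the arm can. A call with a gripper value outside its range is refused whole. "claw" is the opening, from 0 (shut) to 1 (fully open), set as the call begins (left out, the last holds). The fingers move at their own pace and stop on an object; the grip force is fixed at half the most. Time passes only in rows, so rows that repeat a pose let the fingers close. It gives the time, the measured TCP pose, the force, the opening and the grip force at its end, in the units of the state.
- ctrl.observe(): the state, without advancing time (a new reading comes with each control period).
- ctrl.get_image(name): name is "scene" or "top" or "wrist"; returns a dict with "image" (384x512x3 uint8, red, green, blue), "fov_y" (degrees; the focal length in pixels is half the picture's height over the tangent of half this angle, whatever the lens; pixels are square), "cx", "cy" (the principal point, pixels), "world_to_cam" (4x4, takes a point from world to camera coordinates); the wrist camera has in their place "T_tool_cam" (4x4, takes a point from camera to tool coordinates, whose origin is the TCP and whose axes are the flange's). Camera axes: x right, y down, z forward; pixel columns grow to the right and rows downward; lengths in m; the calibration is good to about 2 mm. A picture is of the moment at which its call begins: read the wrist's pose just before it. There is no depth.
- ctrl.finish_job(): hands the job in; it is judged then, once.
The state is a dict: "clock": time; "joint_pos": joint angles; "qd": joint speeds; "joint_torque": joint torques, N m; "eef_pos": TCP position; "eef_rot": TCP orientation; "wrist_force": force on the tool from outside, world axes, zero at the start; "moment": the same for the moment, N m; "finger_gap": finger opening in m; "gripper_force": force on a finger pad.
Only numpy, scipy, OpenCV 4.12 (cv2) and the standard library are available. Lean on these libraries where they do the work, as an engineer would, in place of code of your own. Each camera call takes 0.05 s, during which the arm holds its last target. There are 200 camera calls.

## Working session

There is one attempt and no reset: what is moved stays moved. The work goes in short steps, Python scripts to look and compute and a tool call to move; the robot and the scene stay as the last step left them, time stands still between calls to the robot, and variables do not carry over. Pictures are saved under pics/ and viewed, at most 14 in all, crops included, and the job is handed in when it is done.

Besides the shell and the picture viewer there is one more tool, called after "Call:" by a JSON object that holds its "op" and its "data". jog_arm: Moves the arm, as the interface text tells. Its arguments: {"type":"object","properties":{"plan":{"type":"array","items":{"type":"number"}},"claw":{"type":"number"}},"required":["plan"]}

```bash
mkdir -p pics; ls; python3 - <<'E'
from workcell import ctrl
import cv2,pickle
print(ctrl.observe()); print(ctrl.grip_point_offset)
D={}
for n in("top","scene"):
    d=ctrl.get_image(n);D[n]=d;cv2.imwrite(f"pics/{n}0.png",d["image"][:,:,::-1]);print(n,d["fov_y"],d["cx"],d["cy"],d["world_to_cam"])
pickle.dump(D,open("d0.pkl","wb"))
E
```

```text
pics
{'clock': 0.0, 'joint_pos': array([-8.14908534e-01,  3.59384627e-01,  1.10507731e-02, -3.37203705e-04,
       -1.22408398e+00, -2.88137340e-01]), 'qd': array([-0.00047294, -0.00218603, -0.00029201, -0.0010106 , -0.00141358,
       -0.00128565]), 'joint_torque': array([-9.36293945e-04, -5.82717204e+01,  2.93064594e+01,  6.99743316e+00,
        6.87775886e-03, -1.53573164e-04]), 'eef_pos': array([ 0.30411842, -0.60206259,  0.22562295]), 'eef_rot': array([ 7.27761532e-01, -3.05558643e+00, -2.45574486e-03]), 'wrist_force': array([ 0.07411041, -1.3661826 , -0.28673851]), 'moment': array([-0.02035794,  0.04797624,  0.00731241]), 'gripper_force': 0.0, 'finger_gap': 0.08798051935091783}
0.0188
top 48.154056138549905 254.6697120182955 183.91878922438477 [[ 0.02332281 -0.99956745 -0.01791537 -0.00263529]
 [-0.99221285 -0.02095062 -0.12277917  0.55583312]
 [ 0.12235072  0.02063942 -0.9922723   1.15280122]
 [ 0.          0.          0.          1.        ]]
scene 53.7061043447505 251.97838920966228 194.03708910864805 [[ 0.55295396  0.83313035 -0.01165027 -0.32310399]
 [ 0.67586562 -0.45666594 -0.57849968 -0.34427622]
 [-0.48728593  0.31200967 -0.8155994   1.18832671]
 [ 0.          0.          0.          1.        ]]
```

View pics/top0.png

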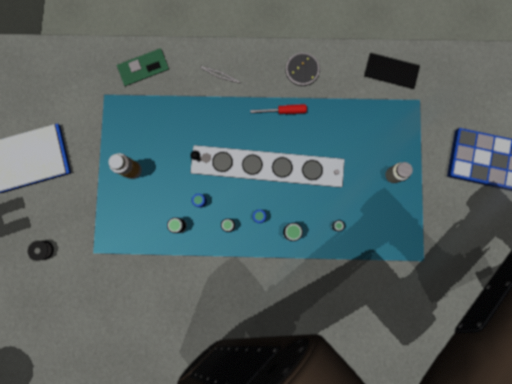

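View pics/scene0.png

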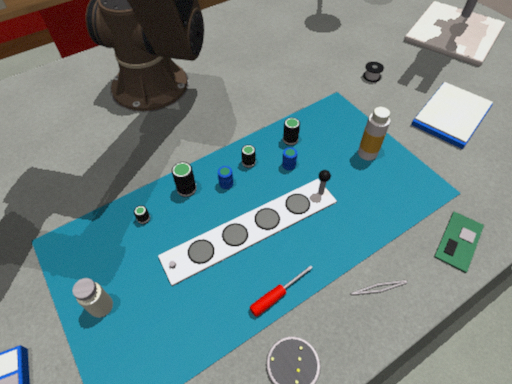

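The top view has the post at the left end (195,155), so pad_d takes the tallest. The pads are at (222,161), (253,164), (283,167) and (313,170). Green-topped lenses are 64 at (177,226), 50 at (228,225), 78 at (293,232) and 36 at (339,226). The blue look-alikes are at (200,200) and (260,216).

```bash
cat > h.py <<'E'
import numpy as np,cv2
from scipy.spatial.transform import Rotation as R
def rays(d,px,Twc):
    f=192/np.tan(np.radians(d["fov_y"]/2)); px=np.atleast_2d(px).astype(float)
    v=np.c_[(px[:,0]-d["cx"])/f,(px[:,1]-d["cy"])/f,np.ones(len(px))]
    return Twc[:3,3],v@Twc[:3,:3].T
def onplane(d,px,z,Twc):
    o,v=rays(d,px,Twc); return o+v*((z-o[2])/v[:,2])[:,None]
def toolT(s):
    T=np.eye(4);T[:3,:3]=R.from_rotvec(s["eef_rot"]).as_matrix();T[:3,3]=s["eef_pos"];return T
def blobs(mask,lo=8):
    n,l,st,c=cv2.connectedComponentsWithStats(mask.astype(np.uint8))
    return [(c[i],st[i,4],l==i) for i in range(1,n) if st[i,4]>=lo]
def green(im):
    h=cv2.cvtColor(im,cv2.COLOR_RGB2HSV); return (h[...,0]>45)&(h[...,0]<80)&(h[...,1]>60)&(h[...,2]>60)
E
python3 - <<'E'
from h import *;import pickle
from workcell import ctrl
D=pickle.load(open("d0.pkl","rb"))
for n in D:
    d=D[n];T=np.linalg.inv(d["world_to_cam"])
    for c,a,m in blobs(green(d["image"])):
        print(n,"G",c.round(1),a,[onplane(d,c,.003+h,T)[0,:2].round(4) for h in(.078,.064,.05,.036)])
d=D["top"];T=np.linalg.inv(d["world_to_cam"]);im=d["image"].astype(int)
sub=np.zeros(im.shape[:2],bool);sub[145:188,188:348]=1
m=sub&(im.max(2)-im.min(2)<25)&(im.max(2)<140)
for c,a,_ in blobs(m,30):print("pad",c.round(1),a,onplane(d,c,.013,T)[0].round(4))
E
```

```text
top G [142.2  67. ] 838 [array([0.8685, 0.3265]), array([0.8742, 0.3307]), array([0.8798, 0.3349]), array([0.8855, 0.3391])]
top G [197.5 199.5] 32 [array([0.5052, 0.1591]), array([0.5064, 0.1613]), array([0.5076, 0.1634]), array([0.5088, 0.1656])]
top G [258.6 215.6] 30 [array([ 0.4662, -0.0036]), array([ 0.4669, -0.0035]), array([ 0.4676, -0.0034]), array([ 0.4683, -0.0032])]
top G [174.1 224.9] 71 [array([0.4369, 0.2182]), array([0.4372, 0.221 ]), array([0.4376, 0.2239]), array([0.4379, 0.2268])]
top G [227.  224.6] 43 [array([0.4409, 0.0788]), array([0.4413, 0.08  ]), array([0.4417, 0.0811]), array([0.4421, 0.0823])]
top G [338.5 225.3] 22 [array([ 0.4458, -0.2128]), array([ 0.4462, -0.2152]), array([ 0.4467, -0.2177]), array([ 0.4471, -0.2201])]
top G [293.  231.5] 125 [array([ 0.4268, -0.0944]), array([ 0.427 , -0.0954]), array([ 0.4272, -0.0964]), array([ 0.4274, -0.0973])]
scene G [291.7 122.2] 62 [array([0.4505, 0.2119]), array([0.4395, 0.2215]), array([0.4284, 0.2311]), array([0.4174, 0.2407])]
scene G [248.  149.4] 44 [array([0.4653, 0.0685]), array([0.4546, 0.0752]), arra
[... 231 characters left out ...]
([ 0.4174, -0.0903]), array([ 0.4059, -0.0869]), array([ 0.3945, -0.0835])]
scene G [224.5 170.7] 38 [array([ 0.49  , -0.0128]), array([ 0.4798, -0.0078]), array([ 0.4696, -0.0028]), array([0.4593, 0.0022])]
scene G [139.6 210. ] 29 [array([ 0.4802, -0.2211]), array([ 0.4698, -0.2204]), array([ 0.4594, -0.2196]), array([ 0.449 , -0.2188])]
scene G [458.9 241.7] 1416 [array([0.9133, 0.2846]), array([0.9117, 0.2957]), array([0.9102, 0.3068]), array([0.9086, 0.3179])]
pad [200.  156.4] 170 [0.6338 0.1673 0.013 ]
pad [222.  161.4] 360 [0.6208 0.1042 0.013 ]
pad [252.  164.1] 362 [0.6146 0.0192 0.013 ]
pad [281.9 166.8] 370 [ 0.6087 -0.0656  0.013 ]
pad [311.9 169.6] 370 [ 0.6024 -0.1502  0.013 ]
```

```bash
cat >> h.py <<'E'
def shift(s,p,yaw_y=None):
    """tool-frame shift (mm) to world TCP p, and tool-z turn (deg) to bring tool y to world direction yaw_y (deg)"""
    T=toolT(s); d=(np.array(p)-T[:3,3])@T[:3,:3]*1000
    out="shift mm "+str(d.round(1))
    if yaw_y is not None:
        u=np.radians(yaw_y);W=np.c_[[-np.cos(np.pi/2-u)*-1*1,0,0],[0,0,0],[0,0,0]]
        y=np.array([np.cos(u),np.sin(u),0]);z=np.array([0,0,-1.]);W=np.c_[np.cross(y,z),y,z]
        out+=" turn deg "+str(np.degrees(R.from_matrix(T[:3,:3].T@W).as_rotvec()).round(2))
    return out
E
sed -i 's/u=np.radians(yaw_y);W=.*/u=np.radians(yaw_y)/' h.py
python3 - <<'E'
from h import *
from workcell import ctrl
s=ctrl.observe(); w=ctrl.get_image("wrist")
print(w["T_tool_cam"].round(4),w["fov_y"],w["cx"],w["cy"])
print(shift(s,[.428,-.094,.2256],175.9))
E
```

```text
[[-1.000e-03 -9.599e-01 -2.804e-01  7.540e-02]
 [ 1.000e+00 -9.000e-04 -4.000e-04 -5.000e-04]
 [ 1.000e-04 -2.804e-01  9.599e-01 -1.582e-01]
 [ 0.000e+00  0.000e+00  0.000e+00  1.000e+00]] 71.16869005223603 255.42253670999256 192.78694195038287
shift mm [-339.6  397.7    0.7] turn deg [ 8.00e-02  4.00e-02 -5.91e+01]
```

Call:
{"op": "jog_arm", "data": {"plan": [-0.03, 0.035, 0, 0, 0, -8, -0.06, 0.07, 0, 0, 0, -16, -0.09, 0.105, 0, 0, 0, -24, -0.12, 0.14, 0, 0, 0, -32, -0.15, 0.175, 0, 0, 0, -40, -0.18, 0.21, 0, 0, 0, -48, -0.21, 0.245, 0, 0, 0, -56, -0.24, 0.28, 0, 0, 0, -59.1, -0.27, 0.315, 0, 0, 0, -59.1, -0.3396, 0.3977, 0.0007, 0, 0, -59.1], "claw": 1}}

```text
clock: 1.15
eef_pos: [0.4147, -0.1493, 0.2264]
eef_rot: [-2.14, 2.299, -0.001]
wrist_force: [2.0, 0.5, -1.0]
finger_gap: 0.0877
gripper_force: 0.0
```

Call:
{"op": "jog_arm", "data": {"plan": [0, 0, 0, 0, 0, 0, 0, 0, 0, 0, 0, 0]}}

```text
clock: 1.35
eef_pos: [0.4151, -0.1496, 0.2263]
eef_rot: [-2.145, 2.295, -0.0]
wrist_force: [0.2, -0.6, -0.1]
finger_gap: 0.0874
gripper_force: 0.0
```

```bash
cat > look.py <<'E'
import sys
from h import *
from workcell import ctrl
def look(name=None):
    s=ctrl.observe();w=ctrl.get_image("wrist");T=toolT(s)@w["T_tool_cam"]
    if name:cv2.imwrite(f"pics/{name}.png",w["image"][:,:,::-1])
    return s,w,T
def lenses(w,T):
    for c,a,m in blobs(green(w["image"]),60):
        k=cv2.findContours(m.astype(np.uint8),cv2.RETR_EXTERNAL,cv2.CHAIN_APPROX_NONE)[0][0]
        c=cv2.minEnclosingCircle(k)[0]
        print("G",np.round(c,1),a,[(h,onplane(w,c,.003+h/1000,T)[0,:2].round(4).tolist()) for h in(78,64,50,36)])
E
python3 - <<'E'
from look import *
s,w,T=look("w1");print(s["eef_pos"],s["eef_rot"],s["qd"].round(3));lenses(w,T)
print(shift(s,[.428,-.094,.2256],175.9))
E
```

```text
[ 0.41505531 -0.1495722   0.2263289 ] [-2.14486085e+00  2.29522803e+00 -1.29513090e-04] [-0.055  0.009  0.001  0.    -0.004  0.01 ]
G [226.3 121.2] 155 [(78, [0.4428, -0.2205]), (64, [0.4443, -0.2203]), (50, [0.4458, -0.2201]), (36, [0.4473, -0.2199])]
G [249.1 227. ] 622 [(78, [0.4273, -0.094]), (64, [0.4281, -0.088]), (50, [0.4289, -0.0819]), (36, [0.4297, -0.0759])]
G [226.  279.5] 127 [(78, [0.4629, -0.0224]), (64, [0.4653, -0.013]), (50, [0.4677, -0.0037]), (36, [0.4702, 0.0057])]
shift mm [-56.3  -9.2   0.7] turn deg [-0.01  0.    0.22]
```

View pics/w1.png

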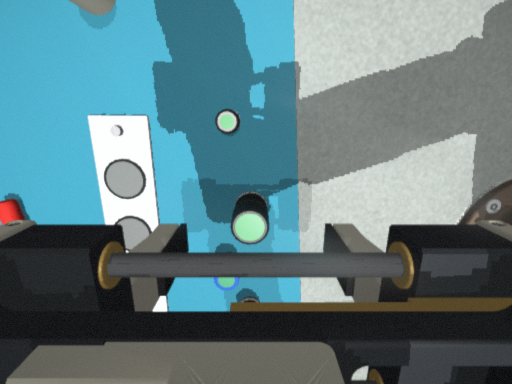

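Call:
{"op": "jog_arm", "data": {"plan": [-0.03, -0.005, 0, 0, 0, 0, -0.0563, -0.0087, 0, 0, 0, 0.2, -0.0563, -0.0087, 0, 0, 0, 0.2, -0.0563, -0.0087, 0.04, 0, 0, 0.2, -0.0563, -0.0087, 0.08, 0, 0, 0.2, -0.0563, -0.0087, 0.12, 0, 0, 0.2, -0.0563, -0.0087, 0.15, 0, 0, 0.2, -0.0563, -0.0087, 0.175, 0, 0, 0.2, -0.0563, -0.0087, 0.1863, 0, 0, 0.2, -0.0563, -0.0087, 0.1863, 0, 0, 0.2]}}

```text
clock: 2.4
eef_pos: [0.4258, -0.0973, 0.0382]
eef_rot: [2.131, -2.303, -0.003]
wrist_force: [-1.1, 0.4, 0.5]
finger_gap: 0.0877
gripper_force: 0.0
```

Call:
{"op": "jog_arm", "data": {"plan": [0, 0, 0, 0, 0, 0, 0, 0, 0, 0, 0, 0, 0, 0, 0, 0, 0, 0, 0, 0, 0, 0, 0, 0, 0, 0, 0, 0, 0, 0, 0, 0, 0, 0, 0, 0], "claw": 0.4}}

```text
clock: 3.0
eef_pos: [0.4274, -0.0953, 0.0402]
eef_rot: [-2.137, 2.303, -0.0]
wrist_force: [-1.1, 0.2, 3.4]
finger_gap: 0.0472
gripper_force: 30.0
```

Call:
{"op": "jog_arm", "data": {"plan": [0, 0, -0.01, 0, 0, 0, 0, 0, -0.04, 0, 0, 0, 0, 0, -0.08, 0, 0, 0, 0, 0, -0.12, 0, 0, 0, -0.02, -0.017, -0.15, 0, 0, 0, -0.05, -0.042, -0.16, 0, 0, 0, -0.08, -0.068, -0.16, 0, 0, 0, -0.11, -0.093, -0.16, 0, 0, 0, -0.14, -0.118, -0.16, 0, 0, 0, -0.17, -0.144, -0.16, 0, 0, 0]}}

```text
clock: 4.0
eef_pos: [0.5843, 0.0646, 0.2005]
eef_rot: [-2.137, 2.303, 0.0]
wrist_force: [0.5, -0.4, -1.3]
finger_gap: 0.0477
gripper_force: 30.0
```

Call:
{"op": "jog_arm", "data": {"plan": [-0.02, -0.017, 0, 0, 0, 0, -0.035, -0.03, 0, 0, 0, 0, -0.0413, -0.0347, 0, 0, 0, 0, -0.0413, -0.0347, 0, 0, 0, 0, -0.0413, -0.0347, 0, 0, 0, 0, -0.0413, -0.0347, 0, 0, 0, 0]}}

```text
clock: 4.6
eef_pos: [0.6208, 0.1013, 0.2003]
eef_rot: [-2.136, 2.304, 0.0]
wrist_force: [0.7, 1.1, -1.0]
finger_gap: 0.0475
gripper_force: 30.0
```

```bash
python3 - <<'E'
from look import *
s,w,T=look("w2");print(s["eef_pos"],s["eef_rot"],s["finger_gap"]);lenses(w,T)
im=w["image"].astype(int)
m=(im.max(2)-im.min(2)<30)&(im.max(2)<165)&(im.max(2)>60)
for c,a,mm in blobs(m,300):
    if a<9000: print("pad?",c.round(1),a,onplane(w,c,.013,T)[0].round(4))
E
```

```text
[0.62083166 0.10125489 0.20032528] [-2.13603238e+00  2.30355772e+00  1.30879214e-04] 0.047515341531487135
G [394.5  74.5] 406 [(78, [0.4806, -0.0008]), (64, [0.4738, -0.0022]), (50, [0.467, -0.0035]), (36, [0.4602, -0.0049])]
G [411.6 152.6] 320 [(78, [0.4579, 0.0755]), (64, [0.45, 0.078]), (50, [0.442, 0.0805]), (36, [0.4341, 0.083])]
G [255.5 251.5] 294 [(78, [0.6272, 0.1764]), (64, [0.6277, 0.184]), (50, [0.6283, 0.1917]), (36, [0.6289, 0.1993])]
G [255.5 278. ] 1543 [(78, [0.6298, 0.2113]), (64, [0.6305, 0.2207]), (50, [0.6313, 0.2301]), (36, [0.632, 0.2394])]
pad? [13.6 18. ] 1060 [ 0.8798 -0.0995  0.013 ]
pad? [32.1 27.4] 421 [ 0.8619 -0.0887  0.013 ]
pad? [489.   26.3] 1972 [ 0.3441 -0.05    0.013 ]
pad? [249.7  35.1] 1115 [ 0.6156 -0.062   0.013 ]
pad? [256.1 108.3] 1840 [0.6144 0.0183 0.013 ]
pad? [258.2 176.7] 1309 [0.6182 0.1042 0.013 ]
pad? [ 27.4 268.9] 4543 [0.965  0.2163 0.013 ]
pad? [480.  269.2] 4972 [0.3052 0.2669 0.013 ]
pad? [257.4 261.5] 6662 [0.6285 0.2297 0.013 ]
pad? [375.1 262.8] 1109 [0.4584 0.2447 0.013 ]
pad? [461.9 373.3] 877 [0.3043 0.4648 0.013 ]
```

View pics/w2.png

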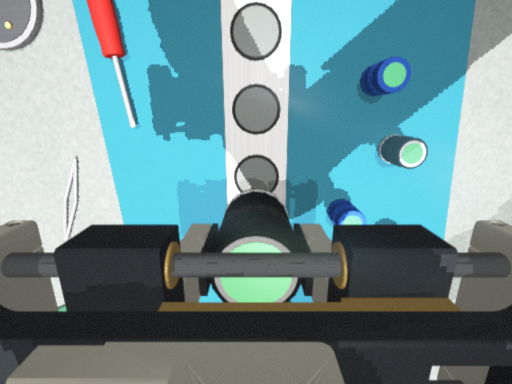

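Call:
{"op": "jog_arm", "data": {"plan": [-0.001, 0, 0.03, 0, 0, 0, -0.001, 0, 0.06, 0, 0, 0, -0.001, 0, 0.09, 0, 0, 0, -0.001, 0, 0.115, 0, 0, 0, -0.001, 0, 0.132, 0, 0, 0, -0.001, 0, 0.142, 0, 0, 0, -0.001, 0, 0.146, 0, 0, 0, -0.001, 0, 0.1475, 0, 0, 0, -0.001, 0, 0.1485, 0, 0, 0, -0.001, 0, 0.1485, 0, 0, 0]}}

```text
clock: 5.65
eef_pos: [0.6221, 0.1031, 0.0523]
eef_rot: [-2.136, 2.302, -0.001]
wrist_force: [-0.1, 0.9, -0.8]
finger_gap: 0.0476
gripper_force: 30.0
```

Call:
{"op": "jog_arm", "data": {"plan": [0, 0, 0.0005, 0, 0, 0, 0, 0, 0.001, 0, 0, 0, 0, 0, 0.001, 0, 0, 0]}}

```text
clock: 5.95
eef_pos: [0.6216, 0.103, 0.0506]
eef_rot: [-2.136, 2.303, -0.0]
wrist_force: [-0.1, -0.6, -1.9]
finger_gap: 0.0476
gripper_force: 30.0
```

Call:
{"op": "jog_arm", "data": {"plan": [0.0003, 0.0007, 0, 0, 0, 0, 0.0003, 0.0007, 0.0003, 0, 0, 0, 0.0003, 0.0007, 0.0006, 0, 0, 0, 0.0003, 0.0007, 0.0006, 0, 0, 0]}}

```text
clock: 6.35
eef_pos: [0.6208, 0.1027, 0.0503]
eef_rot: [2.137, -2.303, 0.0]
wrist_force: [-1.9, -1.3, 4.4]
finger_gap: 0.0474
gripper_force: 30.0
```

Call:
{"op": "jog_arm", "data": {"plan": [0, 0, 0, 0, 0, 0, 0, 0, 0, 0, 0, 0, 0, 0, 0, 0, 0, 0, 0, 0, 0, 0, 0, 0, 0, 0, -0.02, 0, 0, 0, 0, 0, -0.05, 0, 0, 0, 0, 0, -0.09, 0, 0, 0, 0, 0, -0.13, 0, 0, 0, 0, 0, -0.15, 0, 0, 0], "claw": 1}}

```text
clock: 7.25
eef_pos: [0.6223, 0.103, 0.204]
eef_rot: [-2.134, 2.299, -0.004]
wrist_force: [0.4, 0.2, -0.8]
finger_gap: 0.0879
gripper_force: 0.0
```

```bash
python3 - <<'E'
from look import *
s=ctrl.observe();print(s["eef_pos"]);print(shift(s,[.4385,.175,.2],175.9))
E
```

```text
[0.622339   0.10298643 0.20396798]
shift mm [-58.1 188.7   3.2] turn deg [-0.27  0.1  -0.17]
```

Call:
{"op": "jog_arm", "data": {"plan": [-0.01, 0.04, 0, 0, 0, 0, -0.02, 0.08, 0, 0, 0, 0, -0.03, 0.12, 0, 0, 0, 0, -0.04, 0.155, -0.01, 0, 0, 0, -0.048, 0.18, -0.02, 0, 0, 0, -0.048, 0.1887, -0.02, 0, 0, 0, -0.048, 0.1887, -0.02, 0, 0, 0, -0.048, 0.1887, -0.02, 0, 0, 0]}}

```text
clock: 8.05
eef_pos: [0.4367, 0.1647, 0.2197]
eef_rot: [-2.137, 2.303, -0.0]
wrist_force: [0.4, -0.9, -0.7]
finger_gap: 0.0874
gripper_force: 0.0
```

```bash
python3 - <<'E'
from look import *
s,w,T=look();print(s["eef_pos"]);lenses(w,T)
t=ctrl.get_image("top");cv2.imwrite("pics/t2.png",cv2.resize(t["image"][120:260,150:380,::-1],None,fx=3,fy=3))
Tw=np.linalg.inv(t["world_to_cam"])
for c,a,m in blobs(green(t["image"])):print(c.round(1),a,onplane(t,c,.091,Tw)[0,:2].round(4))
E
```

```text
[0.43670974 0.16467632 0.21966521]
G [215.5  26.5] 412 [(78, [0.4643, 0.0038]), (64, [0.4658, -0.0003]), (50, [0.4674, -0.0043]), (36, [0.4689, -0.0083])]
G [246.3 107.9] 326 [(78, [0.4407, 0.0816]), (64, [0.4412, 0.0812]), (50, [0.4416, 0.0809]), (36, [0.4421, 0.0805])]
G [ 76.7 142.7] 871 [(78, [0.6288, 0.1037]), (64, [0.6381, 0.1044]), (50, [0.6474, 0.1051]), (36, [0.6567, 0.1058])]
G [198.7 181.3] 233 [(78, [0.5016, 0.1569]), (64, [0.5049, 0.1601]), (50, [0.5082, 0.1633]), (36, [0.5115, 0.1665])]
[142.4  67. ] 850 [0.8644 0.3231]
[219.5 156. ] 117 [0.6214 0.1036]
[198.8 200.6] 9 [0.5017 0.1541]
[258.8 215.6] 46 [ 0.4658 -0.0041]
[227.2 224.6] 51 [0.4406 0.0776]
[338.5 225.3] 22 [ 0.4455 -0.211 ]
```

View pics/t2.png

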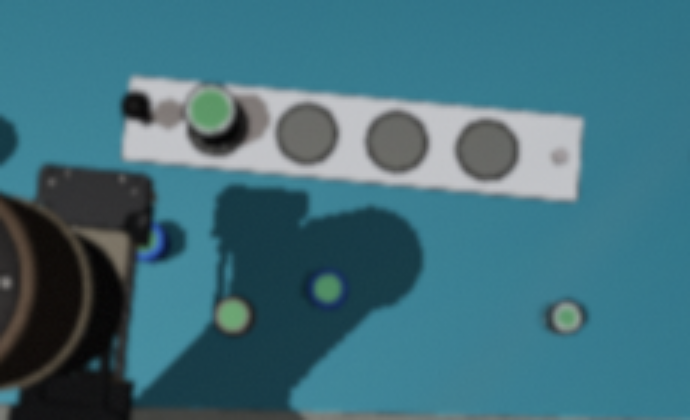

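The picture shows the 78 lens upright and centred on pad d. The 64 lens wasn't detected in the wrist view, so I'll check that.

```bash
python3 - <<'E'
from look import *
s,w,T=look("w3");im=w["image"];print(cv2.cvtColor(im[200:300:8,236:246:8],cv2.COLOR_RGB2HSV)[:,0])
E
```

```text
[[ 97 150 195]
 [ 97 152 194]
 [ 97 151 193]
 [ 97 149 194]
 [ 97 150 192]
 [ 96 149 193]
 [ 97 150 195]
 [100  13  60]
 [100   9  84]
 [ 98  12  86]
 [ 96 151 220]
 [ 96 153 221]
 [ 96 152 220]]
```

View pics/w3.png

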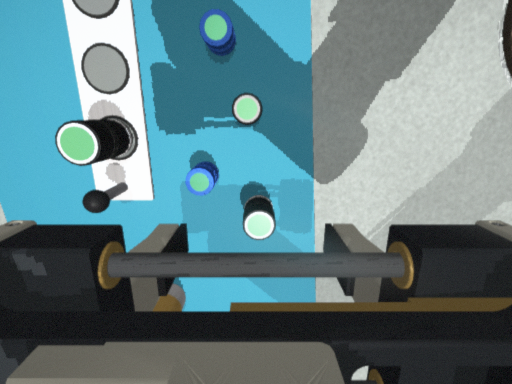

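The 64 lens shows at (259,225), its glass washed out by glare. The 50 lens is at (246,108), and lens 78 stands on its pad at (78,142).

```bash
sed -i 's/(h\[...,1\]>60)/(h[...,1]>25)/' h.py; python3 - <<'E'
from look import *
s,w,T=look();lenses(w,T);print(onplane(w,(259,224.5),.067,T),shift(s,[.4385,.221,.04],175.9))
E
```

```text
G [215.5  27. ] 411 [(78, [0.4641, 0.0038]), (64, [0.4657, -0.0002]), (50, [0.4672, -0.0043]), (36, [0.4687, -0.0083])]
G [246.5 108.4] 370 [(78, [0.4405, 0.0815]), (64, [0.4409, 0.0812]), (50, [0.4413, 0.0809]), (36, [0.4418, 0.0805])]
G [ 77. 143.] 921 [(78, [0.6281, 0.1033]), (64, [0.6374, 0.1039]), (50, [0.6467, 0.1046]), (36, [0.656, 0.1053])]
G [198.7 182.1] 235 [(78, [0.5016, 0.1571]), (64, [0.5049, 0.1603]), (50, [0.5082, 0.1636]), (36, [0.5115, 0.1668])]
G [258.6 225. ] 393 [(78, [0.4376, 0.2148]), (64, [0.4379, 0.2208]), (50, [0.4382, 0.2267]), (36, [0.4384, 0.2327])]
[[0.43728612 0.22014187 0.067     ]] shift mm [-56.8   2.6 179.1] turn deg [ 0.05 -0.06 -0.26]
```

Call:
{"op": "jog_arm", "data": {"plan": [-0.03, 0.002, 0, 0, 0, -0.25, -0.0568, 0.0031, 0, 0, 0, -0.25, -0.0568, 0.0031, 0.03, 0, 0, -0.25, -0.0568, 0.0031, 0.07, 0, 0, -0.25, -0.0568, 0.0031, 0.11, 0, 0, -0.25, -0.0568, 0.0031, 0.145, 0, 0, -0.25, -0.0568, 0.0031, 0.17, 0, 0, -0.25, -0.0568, 0.0031, 0.185, 0, 0, -0.25, -0.0568, 0.0031, 0.1915, 0, 0, -0.25, -0.0568, 0.0031, 0.1915, 0, 0, -0.25]}}

```text
clock: 9.25
eef_pos: [0.4374, 0.221, 0.0273]
eef_rot: [2.139, -2.297, 0.001]
wrist_force: [0.1, 0.1, 0.5]
finger_gap: 0.0877
gripper_force: 0.0
```

Call:
{"op": "jog_arm", "data": {"plan": [0, 0, 0, 0, 0, 0, 0, 0, 0, 0, 0, 0]}}

```text
clock: 9.45
eef_pos: [0.4381, 0.2221, 0.0292]
eef_rot: [-2.14, 2.297, 0.0]
wrist_force: [-0.4, 0.5, -0.1]
finger_gap: 0.0879
gripper_force: 0.0
```

Call:
{"op": "jog_arm", "data": {"plan": [0.0012, 0, 0.001, 0, 0, 0, 0.0012, 0, 0.001, 0, 0, 0, 0.0012, 0, 0.001, 0, 0, 0, 0.0012, 0, 0.001, 0, 0, 0, 0.0012, 0, 0.001, 0, 0, 0, 0.0012, 0, 0.001, 0, 0, 0, 0.0012, 0, 0.001, 0, 0, 0], "claw": 0.3}}

```text
clock: 10.15
eef_pos: [0.4373, 0.2204, 0.0273]
eef_rot: [2.142, -2.298, -0.0]
wrist_force: [-0.2, -0.6, 0.3]
finger_gap: 0.0414
gripper_force: 30.0
```

```bash
python3 - <<'E'
from look import *
s=ctrl.observe();print(s["eef_pos"]);print(shift(s,[.6146,.0188,.19],175.9))
E
```

```text
[0.43732713 0.22038189 0.02731515]
shift mm [ 188.6 -191.  -162.7] turn deg [ 0.   -0.    0.06]
```

Call:
{"op": "jog_arm", "data": {"plan": [0, 0, -0.01, 0, 0, 0, 0, 0, -0.04, 0, 0, 0, 0, 0, -0.08, 0, 0, 0, 0, 0, -0.12, 0, 0, 0, 0.02, -0.02, -0.15, 0, 0, 0, 0.05, -0.05, -0.163, 0, 0, 0, 0.08, -0.08, -0.163, 0, 0, 0, 0.11, -0.11, -0.163, 0, 0, 0, 0.14, -0.14, -0.163, 0, 0, 0, 0.165, -0.165, -0.163, 0, 0, 0]}}

```text
clock: 11.15
eef_pos: [0.5911, 0.0422, 0.1909]
eef_rot: [-2.141, 2.299, 0.0]
wrist_force: [0.7, 1.0, -2.4]
finger_gap: 0.0414
gripper_force: 30.0
```

Call:
{"op": "jog_arm", "data": {"plan": [0.015, -0.016, 0, 0, 0, 0, 0.023, -0.025, 0, 0, 0, 0, 0.024, -0.026, 0, 0, 0, 0, 0.024, -0.026, 0, 0, 0, 0, 0.024, -0.026, 0, 0, 0, 0]}}

```text
clock: 11.65
eef_pos: [0.614, 0.0191, 0.1906]
eef_rot: [-2.142, 2.298, 0.0]
wrist_force: [0.5, -0.3, -2.1]
finger_gap: 0.0418
gripper_force: 30.0
```

```bash
python3 - <<'E'
from look import *
s,w,T=look();print(s["eef_pos"],s["finger_gap"]);print(shift(s,[.6146,.0184,.0373],175.9))
im=w["image"].astype(int)
m=(im.max(2)-im.min(2)<30)&(im.max(2)<165)&(im.max(2)>60)
for c,a,mm in blobs(m,800):
    if abs(c[0]-255)<20: print("pad?",c.round(1),a,onplane(w,c,.013,T)[0].round(4))
E
```

```text
[0.61399097 0.01910973 0.19059173] 0.04175740124937502
shift mm [  0.7  -0.7 153.3] turn deg [0.   0.01 0.1 ]
pad? [248.8  30.6] 957 [ 0.6103 -0.1462  0.013 ]
pad? [255.6 105.8] 1941 [ 0.6084 -0.0665  0.013 ]
pad? [255.5 180. ] 1736 [0.6149 0.0241 0.013 ]
```

Call:
{"op": "jog_arm", "data": {"plan": [0.0007, -0.0007, 0.03, 0, 0, 0, 0.0007, -0.0007, 0.06, 0, 0, 0, 0.0007, -0.0007, 0.09, 0, 0, 0, 0.0007, -0.0007, 0.115, 0, 0, 0, 0.0007, -0.0007, 0.135, 0, 0, 0, 0.0007, -0.0007, 0.146, 0, 0, 0, 0.0007, -0.0007, 0.15, 0, 0, 0, 0.0007, -0.0007, 0.151, 0, 0, 0, 0.0007, -0.0007, 0.151, 0, 0, 0, 0.0007, -0.0007, 0.151, 0, 0, 0]}}

```text
clock: 12.7
eef_pos: [0.6159, 0.0179, 0.0405]
eef_rot: [-2.141, 2.297, -0.001]
wrist_force: [-0.1, -0.1, -1.1]
finger_gap: 0.0413
gripper_force: 30.0
```

Call:
{"op": "jog_arm", "data": {"plan": [0, 0.0006, 0.001, 0, 0, 0, 0, 0.0006, 0.0015, 0, 0, 0, 0, 0.0006, 0.0015, 0, 0, 0]}}

```text
clock: 13.0
eef_pos: [0.6146, 0.0176, 0.038]
eef_rot: [-2.141, 2.298, -0.0]
wrist_force: [-0.8, -0.3, -1.4]
finger_gap: 0.0412
gripper_force: 30.0
```

Call:
{"op": "jog_arm", "data": {"plan": [-0.0006, 0, 0.0004, 0, 0, 0, -0.0006, 0, 0.0008, 0, 0, 0, -0.0006, 0, 0.001, 0, 0, 0, -0.0006, 0, 0.001, 0, 0, 0]}}

```text
clock: 13.4
eef_pos: [0.6147, 0.0183, 0.0374]
eef_rot: [-2.142, 2.298, -0.0]
wrist_force: [-1.8, 1.4, 6.1]
finger_gap: 0.0414
gripper_force: 30.0
```

Call:
{"op": "jog_arm", "data": {"plan": [0, 0, 0, 0, 0, 0, 0, 0, 0, 0, 0, 0, 0, 0, 0, 0, 0, 0, 0, 0, 0, 0, 0, 0, 0, 0, -0.02, 0, 0, 0, 0, 0, -0.05, 0, 0, 0, 0, 0, -0.09, 0, 0, 0, 0, 0, -0.13, 0, 0, 0, -0.01, 0.035, -0.15, 0, 0, 0, -0.02, 0.07, -0.155, 0, 0, 0], "claw": 1}}

```text
clock: 14.4
eef_pos: [0.5472, 0.0435, 0.1943]
eef_rot: [-2.138, 2.297, -0.003]
wrist_force: [0.0, 1.5, 0.5]
finger_gap: 0.0875
gripper_force: 0.0
```

Call:
{"op": "jog_arm", "data": {"plan": [-0.01, 0.035, 0, 0, 0, 0, -0.02, 0.07, 0, 0, 0, 0, -0.028, 0.1, 0, 0, 0, 0, -0.0302, 0.1069, 0, 0, 0, 0, -0.0302, 0.1069, 0, 0, 0, 0, -0.0302, 0.1069, 0, 0, 0, 0]}}

```text
clock: 15.0
eef_pos: [0.4425, 0.0811, 0.1921]
eef_rot: [-2.142, 2.297, -0.001]
wrist_force: [-0.3, -0.4, 0.1]
finger_gap: 0.0879
gripper_force: 0.0
```

```bash
python3 - <<'E'
from look import *
s=ctrl.observe();print(s["eef_pos"]);print(shift(s,[.4418,.081,.02],175.9))
t=ctrl.get_image("top");Tw=np.linalg.inv(t["world_to_cam"])
for c,a,m in blobs(green(t["image"]),20):print(c.round(1),a,onplane(t,c,.077,Tw)[0,:2].round(4))
E
```

```text
[0.44251091 0.08105496 0.19212256]
shift mm [  0.2   0.8 172.1] turn deg [-0.05  0.02  0.08]
[142.1  66.7] 968 [0.8707 0.3282]
[219.5 156.1] 166 [0.6238 0.1052]
[251.7 159.9] 124 [0.6152 0.0183]
[258.8 215.6] 47 [ 0.4667 -0.0039]
[338.6 225.3] 53 [ 0.4458 -0.2139]
```

Call:
{"op": "jog_arm", "data": {"plan": [0, 0.0007, 0.04, 0, 0, 0, 0, 0.0007, 0.08, 0, 0, 0, 0, 0.0007, 0.115, 0, 0, 0, 0, 0.0007, 0.145, 0, 0, 0, 0, 0.0007, 0.163, 0, 0, 0, 0, 0.0007, 0.171, 0, 0, 0, 0, 0.0007, 0.172, 0, 0, 0, 0, 0.0007, 0.172, 0, 0, 0, 0, 0.0007, 0.172, 0, 0, 0]}}

```text
clock: 15.95
eef_pos: [0.4419, 0.0813, 0.0207]
eef_rot: [-2.14, 2.297, -0.001]
wrist_force: [1.2, -0.1, 0.2]
finger_gap: 0.0874
gripper_force: 0.0
```

Call:
{"op": "jog_arm", "data": {"plan": [0, 0, 0, 0, 0, 0, 0, 0, 0, 0, 0, 0, 0, 0, 0, 0, 0, 0, 0, 0, 0, 0, 0, 0, 0, 0, 0, 0, 0, 0, 0, 0, 0, 0, 0, 0, 0, 0, 0, 0, 0, 0], "claw": 0.25}}

```text
clock: 16.65
eef_pos: [0.441, 0.0809, 0.0198]
eef_rot: [2.142, -2.298, -0.0]
wrist_force: [0.2, 1.1, 0.3]
finger_gap: 0.0372
gripper_force: 0.0
```

```bash
python3 - <<'E'
from look import *
s=ctrl.observe();print(s["eef_pos"]);print(shift(s,[.6085,-.0662,.17],175.9))
E
```

```text
[0.44104607 0.08089937 0.01982796]
shift mm [ 134.9 -177.4 -150.2] turn deg [ 0.   -0.    0.05]
```

Call:
{"op": "jog_arm", "data": {"plan": [0, 0, 0, 0, 0, 0, 0, 0, 0, 0, 0, 0, 0, 0, 0, 0, 0, 0]}}

```text
clock: 16.95
eef_pos: [0.441, 0.0809, 0.0198]
eef_rot: [2.142, -2.298, -0.0]
wrist_force: [-0.6, -1.0, 1.0]
finger_gap: 0.0356
gripper_force: 30.0
```

Call:
{"op": "jog_arm", "data": {"plan": [0, 0, -0.01, 0, 0, 0, 0, 0, -0.04, 0, 0, 0, 0, 0, -0.08, 0, 0, 0, 0, 0, -0.12, 0, 0, 0, 0.016, -0.02, -0.15, 0, 0, 0, 0.038, -0.05, -0.16, 0, 0, 0, 0.061, -0.08, -0.16, 0, 0, 0, 0.084, -0.11, -0.16, 0, 0, 0, 0.107, -0.14, -0.16, 0, 0, 0, 0.125, -0.165, -0.16, 0, 0, 0]}}

```text
clock: 17.95
eef_pos: [0.5977, -0.0571, 0.1803]
eef_rot: [2.141, -2.299, -0.0]
wrist_force: [-0.5, 1.6, -2.1]
finger_gap: 0.0356
gripper_force: 30.0
```

Call:
{"op": "jog_arm", "data": {"plan": [0.008, -0.01, 0, 0, 0, 0, 0.01, -0.0124, 0, 0, 0, 0, 0.01, -0.0124, 0, 0, 0, 0, 0.01, -0.0124, 0, 0, 0, 0, 0.01, -0.0124, 0, 0, 0, 0]}}

```text
clock: 18.45
eef_pos: [0.6079, -0.0656, 0.1803]
eef_rot: [-2.142, 2.297, -0.0]
wrist_force: [-0.5, -1.0, -1.1]
finger_gap: 0.0357
gripper_force: 30.0
```

```bash
python3 - <<'E'
from look import *
s,w,T=look();print(s["eef_pos"],s["finger_gap"],s["gripper_force"]);print(shift(s,[.6085,-.0662,.0298],175.9))
im=w["image"].astype(int)
m=(im.max(2)-im.min(2)<30)&(im.max(2)<165)&(im.max(2)>60)
for c,a,mm in blobs(m,800):
    if abs(c[0]-255)<20: print("pad?",c.round(1),a,onplane(w,c,.013,T)[0].round(4))
E
```

```text
[ 0.60790498 -0.06555363  0.18031472] 0.035693735560438186 29.999971389770508
shift mm [  0.6  -0.6 150.5] turn deg [-0.02  0.02  0.11]
pad? [255.6 105.4] 2047 [ 0.6024 -0.1513  0.013 ]
pad? [255.3 177.8] 1577 [ 0.6088 -0.0659  0.013 ]
pad? [257.3 261.3] 5363 [0.6144 0.0508 0.013 ]
```

Call:
{"op": "jog_arm", "data": {"plan": [0.0003, -0.0001, 0.03, 0, 0, 0, 0.0003, -0.0001, 0.06, 0, 0, 0, 0.0003, -0.0001, 0.09, 0, 0, 0, 0.0003, -0.0001, 0.115, 0, 0, 0, 0.0003, -0.0001, 0.133, 0, 0, 0, 0.0003, -0.0001, 0.143, 0, 0, 0, 0.0003, -0.0001, 0.1475, 0, 0, 0, 0.0003, -0.0001, 0.149, 0, 0, 0, 0.0003, -0.0001, 0.149, 0, 0, 0, 0.0003, -0.0001, 0.149, 0, 0, 0]}}

```text
clock: 19.5
eef_pos: [0.6092, -0.0665, 0.0318]
eef_rot: [-2.141, 2.297, -0.001]
wrist_force: [-0.6, 0.4, -1.1]
finger_gap: 0.0356
gripper_force: 30.0
```

Call:
{"op": "jog_arm", "data": {"plan": [0, 0, 0.0002, 0, 0, 0, 0, 0, 0.0005, 0, 0, 0]}}

```text
clock: 19.7
eef_pos: [0.6088, -0.0666, 0.0309]
eef_rot: [-2.141, 2.298, -0.001]
wrist_force: [-0.5, -0.3, -2.0]
finger_gap: 0.0358
gripper_force: 30.0
```

Call:
{"op": "jog_arm", "data": {"plan": [-0.0003, 0.0002, 0.0005, 0, 0, 0, -0.0003, 0.0002, 0.001, 0, 0, 0, -0.0003, 0.0002, 0.0014, 0, 0, 0, -0.0003, 0.0002, 0.0014, 0, 0, 0]}}

```text
clock: 20.1
eef_pos: [0.6085, -0.0663, 0.0298]
eef_rot: [-2.142, 2.298, -0.001]
wrist_force: [-2.6, 0.9, 7.1]
finger_gap: 0.0357
gripper_force: 30.0
```

Call:
{"op": "jog_arm", "data": {"plan": [0, 0, 0, 0, 0, 0, 0, 0, 0, 0, 0, 0, 0, 0, 0, 0, 0, 0, 0, 0, 0, 0, 0, 0, 0, 0, -0.02, 0, 0, 0, 0, 0, -0.05, 0, 0, 0, 0, 0, -0.09, 0, 0, 0, 0, 0, -0.13, 0, 0, 0, 0.027, 0.025, -0.145, 0, 0, 0, 0.055, 0.05, -0.15, 0, 0, 0], "claw": 1}}

```text
clock: 21.1
eef_pos: [0.5555, -0.1176, 0.1812]
eef_rot: [-2.142, 2.295, -0.004]
wrist_force: [-0.1, -0.5, -0.3]
finger_gap: 0.0876
gripper_force: 0.0
```

Call:
{"op": "jog_arm", "data": {"plan": [0.027, 0.025, 0, 0, 0, 0, 0.055, 0.05, 0, 0, 0, 0, 0.082, 0.075, 0, 0, 0, 0, 0.1, 0.092, 0, 0, 0, 0, 0.1096, 0.0996, 0, 0, 0, 0, 0.1096, 0.0996, 0, 0, 0, 0, 0.1096, 0.0996, 0, 0, 0, 0]}}

```text
clock: 21.8
eef_pos: [0.4481, -0.2199, 0.1791]
eef_rot: [-2.141, 2.299, -0.001]
wrist_force: [1.5, 0.5, -0.2]
finger_gap: 0.0875
gripper_force: 0.0
```

```bash
python3 - <<'E'
from look import *
s=ctrl.observe();print(s["eef_pos"]);print(shift(s,[.4475,-.2198,.01],175.9))
t=ctrl.get_image("top");Tw=np.linalg.inv(t["world_to_cam"])
for c,a,m in blobs(green(t["image"]),20):print(c.round(1),a,onplane(t,c,.063,Tw)[0,:2].round(4))
E
```

```text
[ 0.44811934 -0.21989026  0.17905921]
shift mm [-1.000e-01  7.000e-01  1.691e+02] turn deg [-0.03 -0.    0.03]
[142.   66.8] 972 [0.8763 0.3325]
[219.6 156.1] 167 [0.6265 0.1064]
[251.7 159.8] 124 [0.6179 0.0188]
[283.  163.7] 81 [ 0.6091 -0.0663]
[197.5 199.5] 32 [0.5067 0.1619]
```

Call:
{"op": "jog_arm", "data": {"plan": [0, 0.0006, 0.04, 0, 0, 0, 0, 0.0006, 0.08, 0, 0, 0, 0, 0.0006, 0.115, 0, 0, 0, 0, 0.0006, 0.143, 0, 0, 0, 0, 0.0006, 0.16, 0, 0, 0, 0, 0.0006, 0.166, 0, 0, 0, 0, 0.0006, 0.168, 0, 0, 0, 0, 0.0006, 0.168, 0, 0, 0, 0, 0.0006, 0.168, 0, 0, 0]}}

```text
clock: 22.75
eef_pos: [0.4479, -0.2198, 0.0119]
eef_rot: [-2.141, 2.297, -0.002]
wrist_force: [-0.2, -0.1, 0.4]
finger_gap: 0.0876
gripper_force: 0.0
```

Call:
{"op": "jog_arm", "data": {"plan": [0, 0, 0, 0, 0, 0, 0, 0, 0, 0, 0, 0, 0, 0, 0, 0, 0, 0, 0, 0, 0, 0, 0, 0, 0, 0, 0, 0, 0, 0, 0, 0, 0, 0, 0, 0, 0, 0, 0, 0, 0, 0, 0, 0, 0, 0, 0, 0, 0, 0, 0, 0, 0, 0, 0, 0, 0, 0, 0, 0], "claw": 0.2}}

```text
clock: 23.75
eef_pos: [0.4469, -0.2199, 0.0109]
eef_rot: [2.142, -2.298, -0.0]
wrist_force: [-0.4, -0.7, -0.9]
finger_gap: 0.0295
gripper_force: 30.0
```

```bash
python3 - <<'E'
from look import *
s=ctrl.observe();print(s["eef_pos"],s["gripper_force"]);print(shift(s,[.6024,-.1510,.17],175.9))
E
```

```text
[ 0.44687791 -0.21987737  0.01089772] 30.000004470348358
shift mm [ -79.7 -150.3 -159.1] turn deg [0.01 0.   0.05]
```

Call:
{"op": "jog_arm", "data": {"plan": [0, 0, -0.01, 0, 0, 0, 0, 0, -0.04, 0, 0, 0, 0, 0, -0.08, 0, 0, 0, 0, 0, -0.12, 0, 0, 0, -0.013, -0.025, -0.15, 0, 0, 0, -0.03, -0.055, -0.16, 0, 0, 0, -0.046, -0.086, -0.16, 0, 0, 0, -0.062, -0.117, -0.16, 0, 0, 0, -0.075, -0.14, -0.16, 0, 0, 0, -0.0797, -0.15, -0.16, 0, 0, 0]}}

```text
clock: 24.75
eef_pos: [0.6039, -0.1499, 0.1712]
eef_rot: [-2.143, 2.297, -0.0]
wrist_force: [-0.8, -0.4, -0.5]
finger_gap: 0.0292
gripper_force: 30.0
```

Call:
{"op": "jog_arm", "data": {"plan": [0, 0, 0, 0, 0, 0, 0, 0, 0, 0, 0, 0, 0, 0, 0, 0, 0, 0, 0, 0, 0, 0, 0, 0]}}

```text
clock: 25.15
eef_pos: [0.6014, -0.1515, 0.1714]
eef_rot: [-2.141, 2.299, -0.0]
wrist_force: [0.3, 0.3, -0.3]
finger_gap: 0.0293
gripper_force: 30.0
```

Call:
{"op": "jog_arm", "data": {"plan": [0, -0.0005, 0.03, 0, 0, 0, 0, -0.0005, 0.06, 0, 0, 0, 0, -0.0005, 0.09, 0, 0, 0, 0, -0.0005, 0.115, 0, 0, 0, 0, -0.0005, 0.133, 0, 0, 0, 0, -0.0005, 0.143, 0, 0, 0, 0, -0.0005, 0.1475, 0, 0, 0, 0, -0.0005, 0.149, 0, 0, 0, 0, -0.0005, 0.149, 0, 0, 0, 0, -0.0005, 0.149, 0, 0, 0]}}

```text
clock: 26.15
eef_pos: [0.6034, -0.151, 0.023]
eef_rot: [-2.141, 2.297, -0.002]
wrist_force: [-0.1, -0.4, -1.2]
finger_gap: 0.0295
gripper_force: 30.0
```

Call:
{"op": "jog_arm", "data": {"plan": [0, 0, 0.0002, 0, 0, 0, 0, 0, 0.0004, 0, 0, 0]}}

```text
clock: 26.35
eef_pos: [0.603, -0.151, 0.0221]
eef_rot: [-2.141, 2.298, -0.001]
wrist_force: [0.2, 0.1, -0.3]
finger_gap: 0.0294
gripper_force: 30.0
```

Call:
{"op": "jog_arm", "data": {"plan": [0, 0.0003, 0.0005, 0, 0, 0, 0, 0.0003, 0.001, 0, 0, 0, 0, 0.0003, 0.0016, 0, 0, 0, 0, 0.0003, 0.0016, 0, 0, 0]}}

```text
clock: 26.75
eef_pos: [0.6024, -0.151, 0.0209]
eef_rot: [-2.142, 2.298, -0.001]
wrist_force: [-2.6, 0.9, 8.2]
finger_gap: 0.0293
gripper_force: 30.0
```

Call:
{"op": "jog_arm", "data": {"plan": [0, 0, 0, 0, 0, 0, 0, 0, 0, 0, 0, 0, 0, 0, 0, 0, 0, 0, 0, 0, 0, 0, 0, 0, 0, 0, -0.02, 0, 0, 0, 0, 0, -0.05, 0, 0, 0, 0, 0, -0.09, 0, 0, 0, 0, 0, -0.13, 0, 0, 0, 0, 0.03, -0.16, 0, 0, 0, 0, 0.07, -0.19, 0, 0, 0], "claw": 1}}

```text
clock: 27.75
eef_pos: [0.5328, -0.1461, 0.2107]
eef_rot: [2.141, -2.299, 0.0]
wrist_force: [0.8, 0.6, 1.5]
finger_gap: 0.0876
gripper_force: 0.0
```

Call:
{"op": "jog_arm", "data": {"plan": [0.02, 0.03, 0, 0, 0, 0, 0.04, 0.06, 0, 0, 0, 0, 0.06, 0.09, 0, 0, 0, 0, 0.06, 0.09, 0, 0, 0, 0, 0.06, 0.09, 0, 0, 0, 0]}}

```text
clock: 28.25
eef_pos: [0.4383, -0.1999, 0.2104]
eef_rot: [-2.14, 2.299, -0.001]
wrist_force: [1.1, 0.4, 0.2]
finger_gap: 0.0879
gripper_force: 0.0
```

```bash
python3 - <<'E'
from look import *
for n in("top","scene"):
    t=ctrl.get_image(n);Tw=np.linalg.inv(t["world_to_cam"])
    for c,a,m in blobs(green(t["image"]),20):
        if a<300:print(n,c.round(1),a,[onplane(t,c,.013+h/1000,Tw)[0,:2].round(4).tolist() for h in (78,64,50,36)])
cv2.imwrite("pics/s9.png",t["image"][:,:,::-1])
E
```

```text
top [219.5 156.1] 166 [[0.6212, 0.1037], [0.6238, 0.1052], [0.6264, 0.1067], [0.6291, 0.1081]]
top [251.7 159.9] 123 [[0.6127, 0.018], [0.6152, 0.0184], [0.6178, 0.0188], [0.6203, 0.0192]]
top [283.1 163.7] 82 [[0.6042, -0.0652], [0.6066, -0.0659], [0.6091, -0.0665], [0.6115, -0.0671]]
top [313.8 167.5] 50 [[0.5956, -0.1463], [0.5979, -0.1479], [0.6003, -0.1495], [0.6026, -0.1512]]
top [197.5 199.5] 32 [[0.5044, 0.1576], [0.5056, 0.1597], [0.5067, 0.1619], [0.5079, 0.164]]
scene [289.7 151.9] 34 [[0.5351, 0.141], [0.5256, 0.1493], [0.5162, 0.1576], [0.5068, 0.1659]]
scene [224.5 170.7] 38 [[0.4973, -0.0164], [0.4871, -0.0114], [0.4769, -0.0064], [0.4666, -0.0013]]
scene [300.2 183.4] 176 [[0.6228, 0.1045], [0.6152, 0.112], [0.6076, 0.1195], [0.6, 0.1271]]
scene [267.1 202.8] 134 [[0.6245, 0.0137], [0.6169, 0.0193], [0.6093, 0.025], [0.6017, 0.0306]]
scene [233.2 222.9] 86 [[0.6262, -0.0733], [0.6186, -0.0695], [0.6111, -0.0656], [0.6035, -0.0618]]
scene [198.4 243.2] 54 [[0.6275, -0.1563], [0.6199, -0.1541], [0.6124, -0.152], [0.6049, -0.1499]]
```

View pics/s9.png

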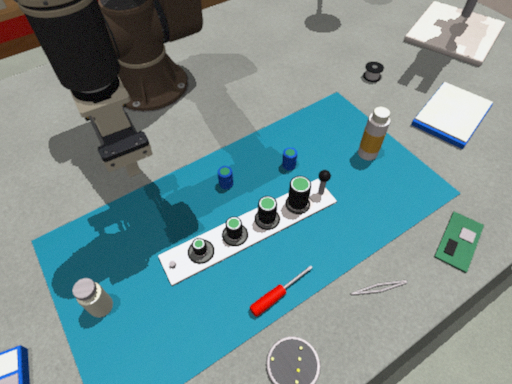

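The scene view shows all four lenses upright and centred on their pads, from the tallest by the post at (300,183) down to the shortest at (198,243). The can and bottle haven't moved, and the gripper is clear.

```bash
python3 -c "
from workcell import ctrl
print(ctrl.finish_job())"
```

```text
the job is handed in; nothing more can be done
None
```

All four lenses stand upright on the rail pads, tallest by the post (pad_d) down to the shortest on pad_a, each within about 1 mm of its pad centre by the top camera; the spray can hasn't moved, and the job was handed in at about 28 s.

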